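# Clamp a freshly glued paperweight bar

## Task

Lay the freshly glued two-layer paperweight bar flat on the screw clamp's bed, light layer up, and gently push it lengthwise fully home: end against the brass stop, centred and straight under the pad. Then turn the red-knobbed crank clockwise until the pad meets the bar and snug it by feel, firm (about 30 N) but not hard, so the glue is not squeezed out. Let go, and leave the ink bottle, cup and carton where they are.

Things in the scene. Friction and masses are not known exactly. Their poses are not given: they have to be found in the camera images.
- bar: The work: a loose wooden bar 200 x 44 x 26 mm (length along its x, width y, height z), dark lower layer, light upper layer with a small brass inlay on top, about 0.19 kg. Its origin is the centre of its underside. It starts flat on the table, light layer up; its two ends are alike, so either end may go in.
- clamp: Fixed blue C-shaped screw clamp. Origin: on the vertical screw axis at table level, z up. Its mouth opens to its -x; its 36 mm wide spine stands at x = 34 to 68 mm. The overhead arm spans x = -21 to 68 mm, underside 93 mm and top 129 mm above the table. With the bar home, the bar's centre is at x = -72, y = 0 in this frame, its end 28 mm past the screw axis.
- under_pad (a point): Point on the bed's top, on the screw axis. Above it hangs the round rubber-faced pad, 32 mm diameter. Its foot is set differently each time: its underside starts 6 to 27 mm above the top of a bar on the bed, and this is not measured: it must be felt. From contact on, pad force grows by about 40 N per rad of crank. A good snug is 15 to 45 N; over 60 N spoils the glue joint.
- bed: The clamp's fixed steel bed, which the bar lies on: a flat plate, top 14 mm above the table, spanning x = -140 to 75 mm and y = -32 to 32 mm in the clamp's frame. Origin and axes as the clamp's.
- stop: Brass stop block at the back of the bed, its face at x = 28 mm of the clamp's frame, 50 mm wide (y), standing 22 mm above the bed. Push the bar against it gently, under about 30 N. Origin and axes as the clamp's.
- crank (a joint): Crank angle, rad; grows clockwise seen from above, lowering crank, screw and pad together by 6 mm per rad. Range -0.3 to 5.6; starts between 0 and 1.2. At angle a the crank arm points at angle 0.8 - a from the clamp's +x axis, counter-clockwise from above. Stays put. Free drag, either way, 0.27 N m (4.9 N at the knob); each 10 N of pad force adds 0.06 N m (1.1 N at the knob).
- knob_grip (a point): Grip point of the crank's red knob: an upright cylinder, 22 mm diameter, 42 mm tall, that spins freely on its pin, 55 mm from the screw axis. The point is on the knob's axis, 19 mm below its top, 23 mm above the steel crank arm; 199 mm above the table at crank angle 0 and 6 mm lower per rad. Moves with the crank. Held still after a turn, it keeps 1 to 3 N of the free drag.
- ink: Bystander: a loose black capped ink bottle, 48 mm diameter, 100 mm tall; origin at the centre of its underside. Leave it alone.
- cup: Bystander: a loose blue ceramic cup, 70 mm diameter, 60 mm tall; origin at the centre of its underside. Leave it alone.
- carton: Bystander: a loose yellow gift carton with a red band, 55 x 75 x 50 mm; origin at the centre of its underside. Leave it alone.
There are look-alikes about, which are no part of the job. There is more than one size of the clamp; the one meant has the size given above.

How it is judged:
By the outcome, as a careful person would: the job done as asked, in the order asked, and still so for the second after the job is handed in, with the robot touching nothing.
It also fails if it takes over 72 s, if anything falls off the work surface, if the arm or the gripper's body presses on something with over 40 N, if the wrist force passes 120 N, or if a joint passes its speed limit or range.

## Robot

A 6-joint arm with a two-finger parallel gripper is mounted at the origin on the work surface. World frame = base frame: x ahead of the robot, y to its left, z up, the work surface at z = 0. Lengths are in m, angles in rad, forces in N, time in s.
With the tool pointing down it reaches from about 0.425 to 0.95 m from the base axis. Payload 3.5 kg.
Tool frame: the origin (TCP) lies at the very end of the fingers, on their centre line; the grasp point (between the pads) lies 19 mm behind it; z points along the fingers, y is the line along which they close (so a half turn about z gives the same grasp; the last joint's range is limited). The gripper opens to 85 mm and grips with 20 to 120 N. Pads are 22 mm wide; open, the fingers measure 114 mm over their backs; the gripper's body (76 mm by 85 mm) begins 54 mm behind the grasp point. The pads swing forward as they close: fully open they stand 13 mm farther back than shut.
Start: joints at [-1.481, 0.286, 1.577, -0, 1.279, -0.15], TCP at [0.16, -0.656, 0.231] pointing down, gripper open.
Joint ranges: [-2.77, 2.77], [-0.9, 2.22], [0.21, 2.48], [-1.53, 4.67], [0.24, 2.81], [-2.84, 2.84]. Speed limits (rad/s): [2.79, 2.79, 3.14, 3.14, 3.14, 3.14].

## Interface

Orientations are given as a unit quaternion [x, y, z, w].
In Python, from plant import ctrl gives the robot as it stands.
- The arm moves only by the tool carry_out, never from a script. Its argument "deltas" is one flat list of numbers, 6 for each row, row after row: the shift along the tool's x, y, z in m, then the turn, a rotation vector about the tool's x, y, z in rad. A call has 1 to 5 rows; each row is the pose to reach, as a shift and turn from the pose commanded when the call began, along the tool's axes at that moment; what a row does not reach only later rows make up. A row lasts 1/8 s, in which the tool goes at most 62.5 mm and 10.7 degrees, less where a joint would pass 70% of its speed; a pose out of reach is approached as far as the arm can. A call with a gripper value outside its range is refused whole. "grip" is the opening in per cent of the stroke, from 0 (shut) to 100 (fully open), set as the call begins (left out, the last holds). The fingers move at their own pace and stop on an object; "grip_force" is the grip in N (left out, the last holds). Time passes only in rows, so rows that repeat a pose let the fingers close. It gives the time, the measured TCP pose, the force, the opening and the grip force at its end, in the units of the state.
- ctrl.get_state(): the state, without advancing time (a new reading comes with each control period).
- ctrl.read_camera(name): name is "scene" or "top" or "wrist"; returns (picture, depth): 480x640x3 uint8, red, green, blue; 480x640 float32, m along the optical axis (not along the pixel's ray), 0 where there is no reading.
- ctrl.camera_model(name): a dict with "intrinsics" (3x3 intrinsics, pixels), "extrinsics" (4x4, takes a point from world to camera coordinates); the wrist camera has in their place "hand_eye" (4x4, takes a point from camera to tool coordinates, whose origin is the TCP and whose axes are the flange's). Camera axes: x right, y down, z forward; pixel columns grow to the right and rows downward; lengths in m; the calibration is good to about 2 mm. The wrist camera is an equidistant fisheye: a pixel r from the principal point sees the ray r / f radians off the axis. A picture is of the moment at which its call begins: read the wrist's pose just before it. camera_model takes no time and is no camera call.
- ctrl.sign_off(): hands the job in; it is judged then, once.
Trained networks look in the newest picture that a camera, given by its name, has taken for a name from the list of things; names that differ only in an ending like _2 or _b are one class to them, and where a whole thing is asked for, a point or a joint stands for the part that bears it (a point fixed in the world has none). Each returns a list of dicts, best first, with "score" (0 to 1); they miss things now and then, are a little off and sometimes report something else, mostly with a low value. They report only what shows in the picture. A call takes as long as a camera call. They do not tell look-alikes from the thing itself.
- ctrl.find_in(camera, query): "uv" ([column, row] in pixels, amid what is visible of it).
The state is a dict: "time": time; "qpos": joint angles; "dq": joint speeds; "joint_efforts": joint torques, N m; "eef_pos": TCP position; "tcp_rot": TCP orientation; "contact_force": force on the tool from outside, world axes, zero at the start; "wrist_torque": the same for the moment, N m; "opening": opening from 0.0 (shut) to 1.0 (fully open); "finger_force": force on a finger pad.
Only numpy, scipy, OpenCV 4.12 (cv2) and the standard library are available. Lean on these libraries where they do the work, as an engineer would, in place of code of your own. Each camera call takes 0.05 s, during which the arm holds its last target. There are 200 camera calls.

## Working session

There is one attempt and no reset: what is moved stays moved. The work goes in short steps, Python scripts to look and compute and a tool call to move; the robot and the scene stay as the last step left them, time stands still between calls to the robot, and variables do not carry over. Pictures are saved under pics/ and viewed, at most 10 in all, crops included, and the job is handed in when it is done.

Besides the shell and the picture viewer there is one more tool, called after ">>>" as a command line: name --argument value ..., lists and objects as JSON in quotes. carry_out: Moves the arm, as the interface text tells. Its arguments: {"type":"object","properties":{"deltas":{"type":"array"},"grip":{"type":"number"},"grip_force":{"type":"number"}},"required":["deltas"]}

```bash
mkdir -p pics; ls; cat > h.py <<'E'
import numpy as np, cv2
from plant import ctrl
def pts(cam):
    im,d=ctrl.read_camera(cam); m=ctrl.camera_model(cam)
    K=np.array(m["intrinsics"]);T=np.linalg.inv(np.array(m["extrinsics"]))
    v,u=np.mgrid[:480,:640]
    P=np.stack([(u-K[0,2])/K[0,0]*d,(v-K[1,2])/K[1,1]*d,d],-1)
    W=P@T[:3,:3].T+T[:3,3]; W[d==0]=np.nan
    return im,d,W
E
python3 - <<'E'
from h import *
s=ctrl.get_state();print({k:np.round(v,3).tolist() for k,v in s.items()})
for c in("scene","top"):
    im,d,W=pts(c);np.savez(c,im=im,W=W);cv2.imwrite(f"pics/{c}.png",im[...,::-1])
    for q in("bar","clamp","knob_grip","stop","ink","cup","carton"):
        print(c,q,[(np.round(r["uv"]).tolist(),round(r["score"],2),np.round(W[int(r["uv"][1]),int(r["uv"][0])],3).tolist()) for r in ctrl.find_in(c,q)[:4]])
E
```

```text
pics
{'time': 0.0, 'qpos': [-1.481, 0.287, 1.578, -0.0, 1.279, -0.15], 'dq': [0.002, 0.0, -0.0, 0.0, 0.001, 0.003], 'joint_efforts': [-0.001, -40.598, -29.263, -0.0, 0.006, -0.0], 'eef_pos': [0.16, -0.655, 0.23], 'tcp_rot': [0.993, 0.12, 0.0, -0.001], 'contact_force': [-0.206, 0.047, -0.672], 'wrist_torque': [-0.049, 0.036, -0.03], 'finger_force': 0.0, 'opening': 0.999}
scene bar [([272.0, 212.0], 0.72, [0.507, -0.24, 0.03])]
scene clamp [([214.0, 315.0], 0.86, [0.802, -0.091, 0.058]), ([350.0, 368.0], 0.83, [0.747, 0.171, 0.086]), ([327.0, 270.0], 0.56, [0.639, 0.036, 0.124])]
scene knob_grip [([328.0, 240.0], 0.79, [0.649, 0.044, 0.211]), ([208.0, 292.0], 0.71, [0.82, -0.062, 0.158]), ([352.0, 350.0], 0.65, [0.761, 0.181, 0.159])]
scene stop []
scene ink [([482.0, 337.0], 0.55, [0.552, 0.3, 0.067])]
scene cup [([512.0, 296.0], 0.55, [0.375, 0.296, 0.01])]
scene carton [([475.0, 387.0], 0.98, [0.635, 0.331, 0.053]), ([328.0, 272.0], 0.59, [0.636, 0.037, 0.117])]
top bar [([459.0, 294.0], 0.88, [0.49, -0.252, 0.025]), ([194.0, 238.0], 0.18, [0.617, 0.32, 0.051])]
top clamp [([272.0, 195.0], 0.76, [0.721, 0.155, 0.011]), ([336.0, 263.0], 0.59, [0.566, 0.011, 0.009]), ([382.0, 168.0], 0.56, [0.784, -0.098, 0.01])]
top knob_grip [([329.0, 224.0], 0.73, [0.619, 0.026, 0.174]), ([256.0, 169.0], 0.72, [0.747, 0.175, 0.129]), ([376.0, 139.0], 0.47, [0.811, -0.074, 0.126]), ([336.0, 261.0], 0.24, [0.57, 0.011, 0.016])]
top stop []
top ink [([202.0, 281.0], 0.61, [0.521, 0.291, 0.083]), ([192.0, 240.0], 0.6, [0.614, 0.321, 0.052])]
top cup [([196.0, 344.0], 0.77, [0.394, 0.319, 0.006]), ([201.0, 278.0], 0.21, [0.524, 0.29, 0.096])]
top carton [([196.0, 240.0], 0.86, [0.615, 0.313, 0.049]), ([196.0, 342.0], 0.6, [0.396, 0.317, 0.006])]
```

View pics/scene.png

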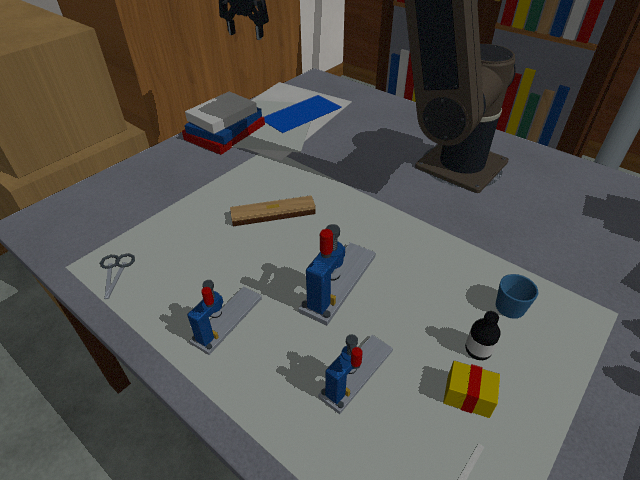

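View pics/top.png

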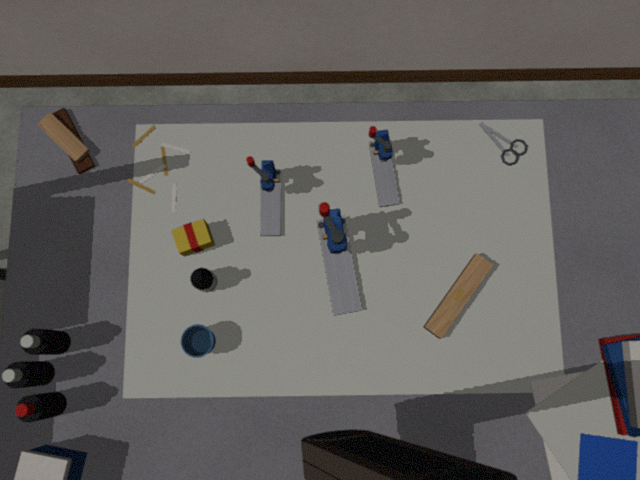

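The scene shows three clamps. The large one, at scene (327,270) and top (336,235), matches the given size. The bar is at top (459,294), and the ink, cup and carton stand to the left at top (200,240–340). Next I'll fit precise poses from the depth data.

```bash
cat > fit.py <<'E'
from h import *
def rect(p):
    r=cv2.minAreaRect((p*1000).astype(np.float32)); return np.round(r[0],1),np.round(r[1],1),round(r[2],1)
for c in("top","scene"):
    f=np.load(c+".npz");W=f["W"];im=f["im"].astype(int);x,y,z=W[...,0],W[...,1],W[...,2]
    R,G,B=im[...,0],im[...,1],im[...,2]
    b=(abs(x-.49)<.13)&(abs(y+.25)<.13)&(z>.018)&(z<.034)&(R>B+35)
    print(c,"bar",b.sum(),rect(W[b][:,:2]),np.nanmedian(z[b]))
    reg=(x>.44)&(x<.74)&(abs(y-.02)<.09)
    bed=reg&(z>.009)&(z<.02)&(abs(R-B)<40)
    print("bed",bed.sum(),rect(W[bed][:,:2]),np.nanmedian(z[bed]))
    arm=reg&(z>.12)&(z<.137)&(B>R+40)
    print("arm",arm.sum(),rect(W[arm][:,:2]),np.nanmedian(z[arm]))
    red=reg&(z>.14)&(R>G+80)
    print("red",red.sum(),np.nanmedian(W[red],0),np.nanmax(z[red]), np.nanpercentile(W[red],[2,98],axis=0).round(3).tolist())
    t=red&(z>np.nanmax(z[red])-.006); print(" top",t.sum(),np.nanmean(W[t],0))
    if 1:
        v,u=np.where(bed);print("bed uv",u.min(),u.max(),v.min(),v.max())
E
python3 fit.py
python3 - <<'E'
import cv2
a=cv2.imread('pics/top.png')[180:330,280:500]; b=cv2.imread('pics/scene.png')[210:340,270:400]
cv2.imwrite('pics/c1.png',cv2.hconcat([cv2.resize(a,(440,300),interpolation=2),cv2.resize(b,(300,300),interpolation=2)]))
E
```

```text
top bar 1849 (array([ 488.3, -253.9]), array([ 44.6, 200.5]), 52.8) 0.02573008226071316
bed 1957 (array([556.2,  32.3]), array([214.9, 119.6]), 9.2) 0.013640698499170378
arm 330 (array([614.5,  15.6]), array([86.1, 36.5]), 11.4) 0.12597731040366866
red 66 [0.64049315 0.03491969 0.21458686] 0.21830041484652973 [[0.633, 0.027, 0.211], [0.649, 0.042, 0.218]]
 top 56 [0.64053235 0.03557467 0.21503679]
bed uv 304 361 216 314
scene bar 1163 (array([ 489.5, -252.5]), array([ 49.1, 198.5]), 52.9) 0.026770629287877767
bed 1580 (array([561.2,   6.3]), array([217.3,  64.5]), 9.6) 0.01504960414190537
arm 542 (array([616.6,  17.3]), array([89.9, 35.7]), 6.9) 0.12599180055796544
red 209 [0.64559548 0.04366243 0.20696602] 0.2181827476963662 [[0.636, 0.029, 0.179], [0.652, 0.047, 0.218]]
 top 90 [0.6433426  0.03806471 0.21566826]
bed uv 299 375 242 322
```

View pics/c1.png

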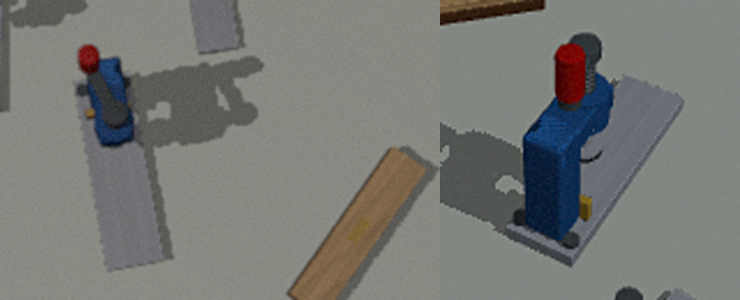

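```bash
cat >> h.py <<'E'
from scipy.spatial.transform import Rotation as Ro
def go(x,y,z,yaw):
    "delta (tool axes) and rows needed from the present pose to a tool-down pose with tool x at yaw (deg)"
    s=ctrl.get_state();R=Ro.from_quat(s["tcp_rot"])
    G=Ro.from_euler("z",yaw,degrees=True)*Ro.from_euler("x",180,degrees=True)
    t=R.inv().apply(np.array([x,y,z])-s["eef_pos"]);r=(R.inv()*G).as_rotvec()
    print("at",np.round(s["eef_pos"],4),"t",round(s["time"],2),"F",np.round(s["contact_force"],1),"op",round(s["opening"],3))
    print("d",np.round(t,4).tolist(),np.round(r,4).tolist(),"rows",round(max(np.linalg.norm(t)/.0625,np.degrees(np.linalg.norm(r))/10.7),1))
E
cat > g.py <<'E'
import sys
from h import *
go(*map(float,sys.argv[1:5]))
E
python3 g.py .465 -.235 .16 -37.2
python3 - <<'E'
from h import *
f=np.load("top.npz");W=f["W"];x,y,z=W[...,0],W[...,1],W[...,2]
b=(x>.44)&(x<.565)&(abs(y)<.09)&(z>.008)&(z<.02)
r=cv2.minAreaRect((W[b][:,:2]*1000).astype(np.float32));print(r)
print(np.array(ctrl.camera_model("wrist")["hand_eye"]).round(3).tolist(),ctrl.camera_model("wrist")["intrinsics"])
E
```

```text
at [ 0.1604 -0.6557  0.2314] t 0.8 F [ 0.5 -0.  -0.2] op 1.003
d [0.3958, -0.3363, 0.0714] [0.0001, -0.0, 0.8891] rows 8.4
((508.7874755859375, 9.980888366699219), (143.3350830078125, 128.6220703125), 45.36237335205078)
[[0.001, -0.957, -0.291, 0.074], [1.0, 0.0, 0.002, -0.001], [-0.002, -0.291, 0.957, -0.142], [0.0, 0.0, 0.0, 1.0]] [[371.64829954   0.         317.47581995]
 [  0.         371.64829954 240.30348289]
 [  0.           0.           1.        ]]
```

>>> carry_out --deltas '[0.044,-0.037,0.008,0,0,0.1,0.088,-0.075,0.016,0,0,0.2,0.132,-0.112,0.024,0,0,0.3,0.176,-0.15,0.032,0,0,0.4,0.22,-0.187,0.04,0,0,0.5]'

```text
time: 1.42
eef_pos: [0.3305, -0.4202, 0.1914]
tcp_rot: [0.991, -0.132, 0.0, 0.0]
contact_force: [1.3, 0.1, 0.8]
opening: 1.001
finger_force: 0.0
```

```bash
python3 g.py .465 -.235 .16 -37.2
```

```text
at [ 0.3305 -0.4202  0.1914] t 1.43 F [1.3 0.1 0.8] op 1.001
d [0.0815, -0.2139, 0.0313] [0.0004, -0.0008, 0.3854] rows 3.7
```

>>> carry_out --deltas '[0.02,-0.053,0.008,0,0,0.1,0.04,-0.107,0.016,0,0,0.2,0.06,-0.16,0.023,0,0,0.29,0.081,-0.213,0.031,0,0,0.385,0.081,-0.213,0.031,0,0,0.385]'

```text
time: 2.05
eef_pos: [0.4639, -0.2335, 0.1597]
tcp_rot: [0.949, -0.314, -0.001, -0.0]
contact_force: [0.0, -1.1, 0.4]
opening: 0.996
finger_force: 0.0
```

```bash
cat >> h.py <<'E'
def wrist():
    s=ctrl.get_state();im,d=ctrl.read_camera("wrist");m=ctrl.camera_model("wrist")
    K=np.array(m["intrinsics"]);H=np.array(m["hand_eye"]);R=Ro.from_quat(s["tcp_rot"])
    v,u=np.mgrid[:480,:640];a=(u-K[0,2])/K[0,0];b=(v-K[1,2])/K[1,1];r=np.hypot(a,b)+1e-9
    k=np.tan(np.minimum(r,1.5))/r
    P=np.stack([a*k*d,b*k*d,d],-1)@H[:3,:3].T+H[:3,3]
    W=R.apply(P.reshape(-1,3)).reshape(P.shape)+s["eef_pos"];W[(d==0)|(r>1.3)]=np.nan
    return im,d,W
E
cat > wb.py <<'E'
from h import *
im,d,W=wrist();np.savez("w1",im=im,W=W);cv2.imwrite("pics/w1.png",im[...,::-1])
x,y,z=W[...,0],W[...,1],W[...,2];i=im.astype(int)
b=(abs(x-.49)<.13)&(abs(y+.25)<.13)&(z>.018)&(z<.034)&(i[...,0]>i[...,2]+25)
b=cv2.morphologyEx(b.astype(np.uint8),cv2.MORPH_OPEN,np.ones((5,5)))>0
print(b.sum(),cv2.minAreaRect((W[b][:,:2]*1000).astype(np.float32)),np.median(z[b]))
E
python3 g.py .465 -.235 .005 -37.2; python3 wb.py
```

```text
at [ 0.4639 -0.2335  0.1597] t 2.05 F [ 0.  -1.1  0.4] op 0.996
d [0.002, 0.0006, 0.1547] [-0.0005, 0.0013, 0.0096] rows 2.5
14277 ((488.5362548828125, -252.71023559570312), (43.64650344848633, 199.12332153320312), 52.825016021728516) 0.025707013477638596
```

>>> carry_out --deltas '[0.001,0,0.05,0,0,0.005,0.002,0.0005,0.1,0,0,0.01,0.002,0.0005,0.14,0,0,0.01,0.002,0.0005,0.1545,0,0,0.01,0.002,0.0005,0.1545,0,0,0.01]'

```text
time: 2.72
eef_pos: [0.4636, -0.2391, 0.0057]
tcp_rot: [0.947, -0.322, -0.0, -0.0]
contact_force: [0.3, 0.6, 0.6]
opening: 0.999
finger_force: 0.0
```

>>> carry_out --deltas '[0,0,0,0,0,0,0,0,0,0,0,0,0,0,0,0,0,0,0,0,0,0,0,0,0,0,0,0,0,0]' --grip 0 --grip_force 30

```text
time: 3.35
eef_pos: [0.4653, -0.2392, 0.0077]
tcp_rot: [0.947, -0.322, 0.002, 0.0]
contact_force: [0.2, 1.7, 5.5]
opening: 0.507
finger_force: 32.1
```

```bash
python3 g.py .465 -.235 .09 -37.2
```

```text
at [ 0.4653 -0.2392  0.0077] t 3.35 F [0.2 1.7 5.5] op 0.507
d [-0.0025, -0.0031, -0.0823] [-0.0, -0.0032, -0.0057] rows 1.3
```

>>> carry_out --deltas '[0,0,-0.03,0,0,0,0,0,-0.08,0,0,0,0,0,-0.1,0,0,0,0,0,-0.1,0,0,0]'

```text
time: 3.85
eef_pos: [0.4649, -0.239, 0.1076]
tcp_rot: [0.947, -0.322, 0.002, 0.001]
contact_force: [0.1, 0.0, -1.8]
opening: 0.507
finger_force: 31.2
```

```bash
python3 - <<'E'
from h import *
im,d,W=wrist();cv2.imwrite("pics/w2.png",im[...,::-1])
x,y,z=W[...,0],W[...,1],W[...,2];i=im.astype(int)
s=ctrl.get_state();print(s["contact_force"],s["wrist_torque"],s["eef_pos"],s["opening"])
b=(z>.07)&(z<.15)&(i[...,0]>i[...,2]+25)&(np.hypot(x-.49,y+.25)<.14)
b=cv2.morphologyEx(b.astype(np.uint8),cv2.MORPH_OPEN,np.ones((5,5)))>0
p=W[b];print(b.sum(),cv2.minAreaRect((p[:,:2]*1000).astype(np.float32)))
print(np.linalg.lstsq(np.c_[p[:,:2],np.ones(len(p))],p[:,2],rcond=None)[0], np.median(p,0))
f=ctrl.camera_model("scene")
im,d,W=pts("scene");cv2.imwrite("pics/s2.png",im[...,::-1])
E
python3 - <<'E'
import cv2
a=cv2.imread('pics/w2.png'); b=cv2.imread('pics/s2.png')[90:250,180:360]
cv2.imwrite('pics/c2.png',cv2.hconcat([cv2.resize(a,(400,300)),cv2.resize(b,(360,300))]))
E
python3 g.py .45 -.01 .11 9.5
```

```text
[-1.11164425  0.04559095 -1.31741252] [0.02542304 0.02658295 0.01305032] [ 0.46385317 -0.23817277  0.10580146] 0.507739140575523
49294 ((495.52117919921875, -261.92730712890625), (44.23043441772461, 165.50003051757812), 53.240074157714844)
[ 8.26499233e-05 -5.50523299e-04  1.25367148e-01] [ 0.50725559 -0.27049798  0.12555286]
at [ 0.4632 -0.2377  0.1046] t 3.95 F [-0.1  0.1 -1.4] op 0.51
d [-0.1491, -0.1725, -0.0051] [-0.0008, 0.0021, -0.8209] rows 4.4
```

View pics/c2.png

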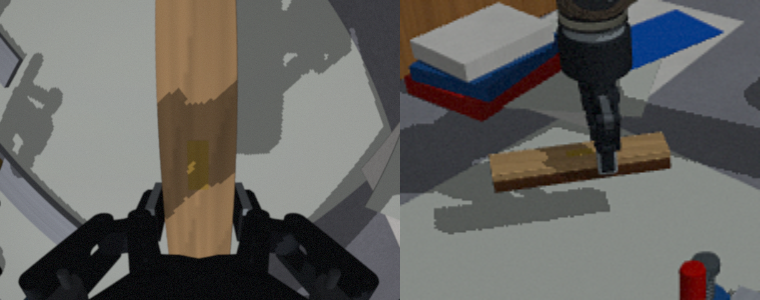

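The bar is held level at the fingertips (left half shows the pads on its sides). Next I'll refine the clamp pose while moving over.

```bash
python3 - <<'E'
from h import *
for c in("top","scene"):
    f=np.load(c+".npz");W=f["W"];x,y,z=W[...,0],W[...,1],W[...,2]
    m=((x>.44)&(x<.70)&(abs(y-.02)<.09)&(z>.0085)&(z<.0195)).astype(np.uint8)
    m=cv2.morphologyEx(m,cv2.MORPH_OPEN,np.ones((5,5)))
    n,l,st,_=cv2.connectedComponentsWithStats(m);k=1+st[1:,4].argmax();p=W[l==k][:,:2]
    best=None
    for a in np.arange(6,13,.1):
        r=np.radians(a);e=np.array([np.cos(r),np.sin(r)]);n_=np.array([-e[1],e[0]])
        u=p@e;v=p@n_;sel=(u<np.percentile(u,60))
        lo,hi=np.percentile(v[sel],[1.5,98.5]);
        if best is None or hi-lo<best[0]: best=(hi-lo,a,(lo+hi)/2,np.percentile(u,[.3,99.7]),e,n_)
    w,a,vc,ul,e,n_=best
    print(c,len(p),"w",w,"yaw",a,"u",ul,ul[1]-ul[0],"origin from front", (ul[0]+.140)*e+vc*n_,"from back",(ul[1]-.075)*e+vc*n_)
E
```

```text
top 1338 w 0.060061942670542046 yaw 12.899999999999975 u [0.43974146 0.57419799] 0.13445652757101856 origin from front [0.59126315 0.01523443] from back [ 0.51275249 -0.00274691]
scene 1320 w 0.058305308839197406 yaw 12.899999999999975 u [0.44172167 0.63074826] 0.18902658788955784 origin from front [0.59216675 0.02015903] from back [0.56684888 0.01436047]
```

>>> carry_out --deltas '[-0.03,-0.034,-0.001,0,0,-0.16,-0.06,-0.07,-0.002,0,0,-0.33,-0.09,-0.104,-0.003,0,0,-0.49,-0.12,-0.138,-0.004,0,0,-0.66,-0.149,-0.172,-0.005,0,0,-0.82]'

```text
time: 4.58
eef_pos: [0.4476, -0.0102, 0.1083]
tcp_rot: [0.996, 0.085, -0.004, 0.0]
contact_force: [-1.4, -1.4, -2.1]
opening: 0.514
finger_force: 33.3
```

```bash
python3 g.py .4396 -.0134 .09 9.5
python3 - <<'E'
from h import *
im,d,W=wrist();np.savez("w3",im=im,W=W);cv2.imwrite("pics/w3.png",im[...,::-1])
E
```

```text
at [ 0.4476 -0.0102  0.1083] t 4.58 F [-1.4 -1.4 -2.1] op 0.514
d [-0.0082, 0.0018, 0.0183] [-0.0004, 0.0081, 0.0034] rows 0.3
```

View pics/w3.png

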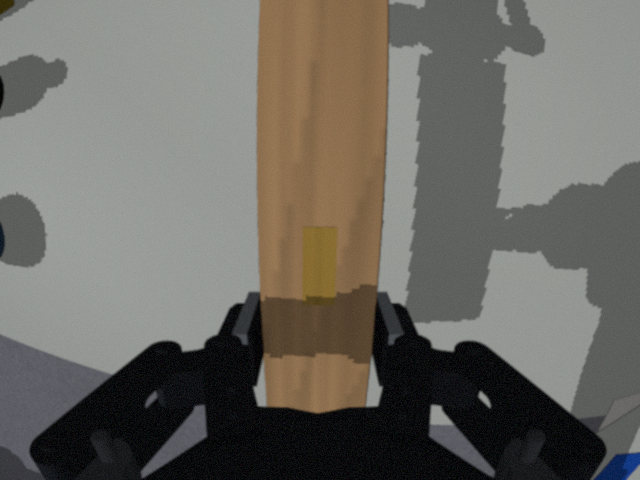

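The bar hides the bed in the wrist view. It is straight in the grip, with the inlay at (320,265). I'll refine the clamp yaw from edge fits.

```bash
python3 - <<'E'
from h import *
a=np.radians(9.5);e=np.array([np.cos(a),np.sin(a)]);n=np.array([-e[1],e[0]]);O=np.array([.5925,.0122])
for c in("top","scene"):
    f=np.load(c+".npz");W=f["W"];q=W[...,:2]-O;u=q@e;v=q@n;z=W[...,2]
    m=(z>.0085)&(z<.02)&(u>-.135)&(u<-.03)&(abs(v)<.045)
    for sgn in(1,-1):
        U=[];V=[]
        for k in np.arange(-.13,-.035,.005):
            s=m&(abs(u-k)<.0025)
            if s.sum()>8: U.append(k);V.append(np.sort(v[s]*sgn)[-3:].mean()*sgn)
        U=np.array(U);V=np.array(V);ok=abs(V-np.median(V))<.01
        for _ in range(3):
            p=np.polyfit(U[ok],V[ok],1);r=abs(V-np.polyval(p,U));ok=r<max(.0015,1.5*np.median(r))
        print(c,sgn,len(U),ok.sum(),"slope deg",np.degrees(p[0]).round(2),"v at -.08",np.polyval(p,-.08).round(4))
    s=(z>.0085)&(z<.02)&(abs(v)<.025)&(u<-.1)&(u>-.17)
    print(" front edge u",np.percentile(u[s],[.5,2,5]))
    g=(z>.12)&(z<.135)&(u>-.03)&(u<.08)&(abs(v)<.03);print(" arm v",np.percentile(v[g],[3,50,97]),"u",np.percentile(u[g],[1,99]))
E
```

```text
top 1 19 16 slope deg -0.28 v at -.08 0.029
top -1 19 19 slope deg -0.1 v at -.08 -0.032
 front edge u [-0.1399614  -0.13940419 -0.13837146]
 arm v [-0.019481   -0.00572571  0.0161136 ] u [-0.01994035  0.06610465]
scene 1 19 18 slope deg 0.3 v at -.08 0.0305
scene -1 19 14 slope deg 16.27 v at -.08 -0.0172
 front edge u [-0.13977762 -0.13825699 -0.13676262]
 arm v [-0.01620834  0.00629257  0.01796359] u [-0.01570346  0.06864922]
```

>>> carry_out --deltas '[-0.008,0.002,0.02,0,0,0,-0.008,0.002,0.04,0,0,0,-0.008,0.002,0.06,0,0,0,-0.008,0.002,0.06,0,0,0,-0.008,0.002,0.06,0,0,0]'

```text
time: 5.25
eef_pos: [0.4429, -0.0145, 0.0506]
tcp_rot: [0.997, 0.082, -0.0, -0.0]
contact_force: [0.8, 0.1, -1.7]
opening: 0.504
finger_force: 31.8
```

```bash
python3 g.py .4397 -.0140 .0195 9.45
python3 - <<'E'
from h import *
# bar in scene/top views relative to clamp frame
a=np.radians(9.45);e=np.array([np.cos(a),np.sin(a)]);n=np.array([-e[1],e[0]]);O=np.array([.5926,.0115])
im,d,W=wrist();q=W[...,:2]-O;u=q@e;v=q@n;z=W[...,2];i=im.astype(int)
b=(i[...,0]>i[...,2]+25)&(z>.05)&(z<.09)&(abs(v)<.04);print("bar top z",np.median(z[b]),"u max",np.percentile(u[b],99.5))
for k in(-.12,-.1,-.08,-.06,-.04):
    s=b&(abs(u-k)<.003);print(k,np.percentile(v[s],[1,99]).round(4) if s.sum() else 0, end=" bed ")
    t=(z>.008)&(z<.02)&(abs(u-k)<.003)&(abs(v)<.06);print(np.percentile(v[t],[1,99]).round(4) if t.sum() else 0)
s=ctrl.get_state();print(Ro.from_quat(s["tcp_rot"]).as_matrix().round(4).tolist())
cv2.imwrite("pics/w4.png",im[...,::-1])
E
```

```text
at [ 0.4429 -0.0145  0.0506] t 5.25 F [ 0.8  0.1 -1.7] op 0.504
d [-0.003, -0.001, 0.0311] [-0.0004, 0.0008, -0.0004] rows 0.5
bar top z 0.067884335433819 u max -0.03223267636700723
-0.12 [-0.0222  0.0203] bed [0.03   0.0327]
-0.1 [-0.0225  0.0203] bed [0.0296 0.033 ]
-0.08 [-0.0226  0.0199] bed [0.0292 0.0329]
-0.06 [-0.0229  0.0196] bed [0.0294 0.0327]
-0.04 [-0.0231  0.0195] bed [0.029  0.0327]
[[0.9865, 0.1639, 0.0004], [0.1639, -0.9865, -0.0001], [0.0004, 0.0001, -1.0]]
```

>>> carry_out --deltas '[0,-0.001,0.01,0,0,-0.005,0,-0.002,0.02,0,0,-0.01,0,-0.002,0.023,0,0,-0.01,0,-0.002,0.023,0,0,-0.01]'

```text
time: 5.8
eef_pos: [0.4424, -0.0124, 0.0274]
tcp_rot: [0.996, 0.087, -0.0, -0.0]
contact_force: [-0.6, -0.0, -1.4]
opening: 0.505
finger_force: 31.8
```

>>> carry_out --deltas '[0,0,0.001,0,0,0,0,0,0.002,0,0,0,0,0,0.002,0,0,0]'

```text
time: 6.18
eef_pos: [0.4428, -0.0125, 0.0259]
tcp_rot: [0.996, 0.087, 0.0, 0.0]
contact_force: [0.3, -0.5, -1.8]
opening: 0.512
finger_force: 31.8
```

>>> carry_out --deltas '[0,0,0.001,0,0,0,0,0,0.002,0,0,0,0,0,0.002,0,0,0]'

```text
time: 6.55
eef_pos: [0.4427, -0.0125, 0.0237]
tcp_rot: [0.996, 0.087, -0.0, -0.0]
contact_force: [0.9, 1.1, -2.3]
opening: 0.505
finger_force: 31.8
```

>>> carry_out --deltas '[0,0,0.001,0,0,0,0,0,0.0015,0,0,0,0,0,0.0015,0,0,0]'

```text
time: 6.92
eef_pos: [0.4428, -0.0125, 0.0224]
tcp_rot: [0.996, 0.087, 0.0, 0.0]
contact_force: [-0.8, -0.6, 0.2]
opening: 0.507
finger_force: 32.0
```

>>> carry_out --deltas '[0,0,0.001,0,0,0,0,0,0.001,0,0,0,0,0,0.001,0,0,0]'

```text
time: 7.3
eef_pos: [0.443, -0.0126, 0.0217]
tcp_rot: [0.996, 0.087, 0.0, 0.0]
contact_force: [-3.5, -1.0, 4.8]
opening: 0.508
finger_force: 32.4
```

```bash
cat > rel.py <<'E'
from h import *
a=np.radians(9.45);e=np.array([np.cos(a),np.sin(a)]);n=np.array([-e[1],e[0]]);O=np.array([.5926,.0115])
im,d,W=wrist();q=W[...,:2]-O;u=q@e;v=q@n;z=W[...,2];i=im.astype(int)
s=ctrl.get_state();t=s["eef_pos"][:2]-O;print("tcp u,v",t@e,t@n,"F",s["contact_force"],s["eef_pos"])
b=(i[...,0]>i[...,2]+25)&(z>.03)&(z<.06)&(abs(v)<.04);print("bar top z",np.median(z[b]),"u max",np.percentile(u[b],99.5))
for k in(-.12,-.1,-.08,-.06,-.04,-.02,0):
    s=b&(abs(u-k)<.003);print(k,np.percentile(v[s],[1,99]).round(4) if s.sum() else 0, end=" bed ")
    t=(z>.008)&(z<.02)&(abs(u-k)<.003)&(abs(v)<.05);print(np.percentile(v[t],[1,99]).round(4) if t.sum() else 0)
import time;cv2.imwrite(f"pics/r{int(time.time())}.png",im[...,::-1]);cv2.imwrite("pics/last.png",im[...,::-1])
E
python3 rel.py
```

```text
tcp u,v -0.1514804626034036 0.0007604660921383666 F [-2.86424256  0.1120906   5.27872208] [ 0.44305038 -0.01262095  0.02174244]
bar top z 0.039758093335442585 u max -0.03243691795471912
-0.12 [-0.0201  0.0226] bed [-0.0309  0.0329]
-0.1 [-0.0199  0.0225] bed [-0.0306  0.0326]
-0.08 [-0.02    0.0225] bed [-0.0309  0.0329]
-0.06 [-0.0198  0.0226] bed [-0.0307  0.0328]
-0.04 [-0.0198  0.0226] bed [-0.0309  0.0328]
-0.02 0 bed [-0.0308  0.0325]
0 0 bed 0
```

>>> carry_out --deltas '[0.01,0.0002,-0.0005,0,0,0,0.022,0.0004,-0.0005,0,0,0,0.034,0.0006,-0.0005,0,0,0,0.044,0.0008,-0.0005,0,0,0,0.05,0.0009,-0.0005,0,0,0]'

```text
time: 7.98
eef_pos: [0.4929, -0.0046, 0.0217]
tcp_rot: [0.996, 0.087, -0.0, -0.0]
contact_force: [-3.9, -1.0, 4.4]
opening: 0.508
finger_force: 32.4
```

>>> carry_out --deltas '[0.001,0,0,0,0,0,0.002,0,0,0,0,0,0.003,0,0,0,0,0,0.003,0,0,0,0,0]'

```text
time: 8.48
eef_pos: [0.495, -0.0041, 0.0217]
tcp_rot: [0.996, 0.087, 0.0, -0.0]
contact_force: [-0.6, -0.0, 0.0]
opening: 0.508
finger_force: 31.9
```

```bash
python3 rel.py
```

```text
tcp u,v -0.09883193964162798 0.0006058001458700002 F [-0.53878173  0.05279692  0.64526496] [ 0.49500982 -0.00412933  0.02173426]
bar top z 0.039777912308155666 u max -0.015783943933853357
-0.12 [-0.0203  0.0223] bed 0
-0.1 [-0.0203  0.0222] bed 0
-0.08 [-0.0201  0.0224] bed [-0.0308  0.0327]
-0.06 [-0.02    0.0226] bed [-0.0309  0.0329]
-0.04 [-0.0199  0.0226] bed [-0.0308  0.0327]
-0.02 [-0.02    0.0227] bed [-0.0309  0.0327]
0 0 bed 0
```

View pics/last.png

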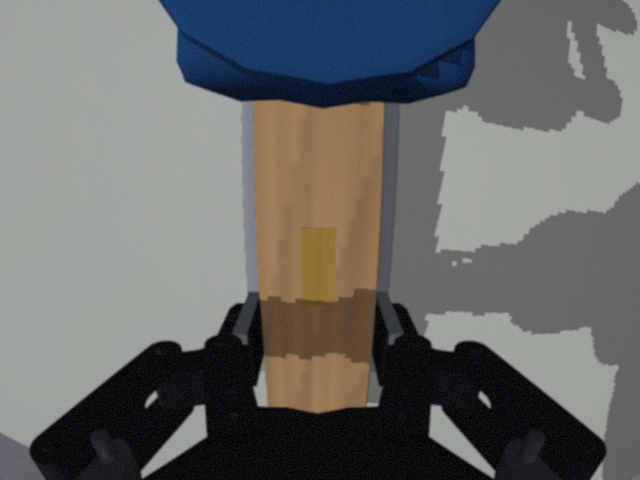

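The bar is centred between the bed edges and running straight under the arm (bar at columns 255–385, bed 245–398). I'll creep it home.

>>> carry_out --deltas '[0.001,0,0,0,0,0,0.002,0,0,0,0,0,0.003,0,0,0,0,0,0.003,0,0,0,0,0]'

```text
time: 9.02
eef_pos: [0.4962, -0.0039, 0.0217]
tcp_rot: [0.996, 0.088, -0.003, -0.0]
contact_force: [-7.2, -1.5, 6.3]
opening: 0.511
finger_force: 32.6
```

>>> carry_out --deltas '[0.0005,0,0,0,0,0,0.001,0,0,0,0,0,0.0015,0,0,0,0,0,0.0015,0,0,0,0,0]'

```text
time: 9.52
eef_pos: [0.4962, -0.0038, 0.0216]
tcp_rot: [0.996, 0.088, -0.005, -0.0]
contact_force: [-12.6, -3.1, 10.7]
opening: 0.507
finger_force: 33.1
```

>>> carry_out --deltas '[0.0005,0,0,0,0,0,0.001,0,0,0,0,0,0.001,0,0,0,0,0]'

```text
time: 9.9
eef_pos: [0.4963, -0.0038, 0.0216]
tcp_rot: [0.996, 0.088, -0.006, -0.0]
contact_force: [-15.9, -4.4, 13.5]
opening: 0.504
finger_force: 33.5
```

>>> carry_out --deltas '[-0.0015,0,0,0,0,0,-0.003,0,0,0,0,0,-0.003,0,0,0,0,0]'

```text
time: 10.28
eef_pos: [0.4963, -0.0039, 0.0217]
tcp_rot: [0.996, 0.087, -0.002, -0.0]
contact_force: [-5.8, -2.2, 4.6]
opening: 0.507
finger_force: 32.4
```

>>> carry_out --deltas '[0,0,0,0,0,0,0,0,0,0,0,0,0,0,0,0,0,0]' --grip 80

```text
time: 10.65
eef_pos: [0.4981, -0.0037, 0.022]
tcp_rot: [0.996, 0.087, 0.0, 0.0]
contact_force: [-0.0, 0.8, 0.5]
opening: 0.797
finger_force: 0.0
```

>>> carry_out --deltas '[-0.002,0,-0.01,0,0,0,-0.005,0,-0.04,0,0,0,-0.015,0,-0.08,0,0,0,-0.025,0,-0.12,0,0,0,-0.025,0,-0.12,0,0,0]'

```text
time: 11.28
eef_pos: [0.4752, -0.0087, 0.1463]
tcp_rot: [0.996, 0.087, 0.004, 0.001]
contact_force: [-0.1, -0.6, -0.6]
opening: 0.796
finger_force: 0.0
```

```bash
python3 rel.py; python3 g.py .6425 .0365 .25 0
python3 - <<'E'
from h import *
a=np.radians(9.45);e=np.array([np.cos(a),np.sin(a)]);n=np.array([-e[1],e[0]]);O=np.array([.5926,.0115])
im,d,W=pts("top");np.savez("top2",im=im,W=W)
q=W[...,:2]-O;u=q@e;v=q@n;z=W[...,2];i=im.astype(int)
b=(z>.034)&(z<.046)&(abs(v)<.03)&(u>-.19)&(u<-.03)&(i[...,0]>i[...,2]+25);print("top: bar u",np.percentile(u[b],[.3,1,3]),"v",np.percentile(v[b],[2,98]),"n",b.sum())
im,d,W=wrist();q=W[...,:2]-O;u=q@e;v=q@n;z=W[...,2];i=im.astype(int)
b=(z>.034)&(z<.046)&(abs(v)<.03)&(i[...,0]>i[...,2]+25);print("wrist bar u",np.percentile(u[b],[.3,1,3]))
E
```

```text
tcp u,v -0.12021173343000797 -0.0001102080792317903 F [ 0.08120553  0.43254018 -0.04377187] [ 0.47403772 -0.0083459   0.14400542]
bar top z 0.03973832107299298 u max -0.01227099656042339
-0.12 [-0.02   0.022] bed [-0.0307  0.0327]
-0.1 [-0.0202  0.0224] bed [-0.0308  0.033 ]
-0.08 [-0.0203  0.0223] bed [-0.0308  0.0321]
-0.06 [-0.0205  0.0222] bed [-0.0311  0.0327]
-0.04 [-0.0201  0.0229] bed [-0.0305  0.0318]
-0.02 [-0.02    0.0223] bed [-0.031   0.0327]
0 0 bed [-0.0315  0.0323]
at [ 0.474  -0.0083  0.144 ] t 11.32 F [ 0.1  0.4 -0. ] op 0.802
d [0.1742, -0.0147, -0.1052] [0.0015, -0.0047, 0.1748] rows 3.3
top: bar u [-0.15974692 -0.15938518 -0.15781116] v [-0.02169181  0.01954318] n 99
wrist bar u [-0.17043204 -0.16898736 -0.16494423]
```

>>> carry_out --deltas '[0,0,-0.055,0,0,0,0.02,-0.003,-0.11,0,0,0,0.07,-0.007,-0.12,0,0,0,0.12,-0.011,-0.12,0,0,0,0.12,-0.011,-0.12,0,0,0]' --grip 55

```text
time: 12.05
eef_pos: [0.5905, 0.0243, 0.258]
tcp_rot: [0.996, 0.088, -0.003, -0.001]
contact_force: [-0.1, 0.3, -0.3]
opening: 0.55
finger_force: 0.0
```

```bash
cat > knob.py <<'E'
from h import *
im,d,W=wrist();cv2.imwrite("pics/k.png",im[...,::-1]);i=im.astype(int);z=W[...,2]
r=(i[...,0]>i[...,1]+70)&(z>.14)&(z<.24)&(np.hypot(W[...,0]-.593,W[...,1]-.012)<.09)
t=r&(z>np.nanpercentile(z[r],90)-.004) if r.sum() else r
print("red",r.sum(),"top",t.sum(),np.mean(W[t],0),np.percentile(W[t],[2,98],axis=0).round(4).tolist())
h=(np.hypot(W[...,0]-.5924,W[...,1]-.0125)<.02)&(z>.135);print("hub",h.sum(),np.percentile(z[h],98) if h.sum() else 0)
c=np.percentile(W[t],[2,98],axis=0).mean(0)-[.5924,.0125,0];print("radius",np.hypot(*c[:2]),"a",.8-(np.arctan2(c[1],c[0])-np.radians(9.45)),"a from z",(.218-np.median(z[t]))/.006)
E
python3 knob.py; python3 g.py .642 .0365 .25 10
```

```text
red 1238 top 1237 [0.64222322 0.03723891 0.2145969 ] [[0.6332, 0.0283, 0.2131], [0.6511, 0.0462, 0.216]]
hub 13913 0.35861946430520336
radius 0.05554980373171857 a 0.5040535425419489 a from z 0.5688494634492613
at [0.5892 0.024  0.2584] t 12.1 F [ 0.1  0.  -0.5] op 0.548
d [0.0542, -0.003, 0.008] [-0.0018, 0.0059, 0.0012] rows 0.9
```

View pics/k.png

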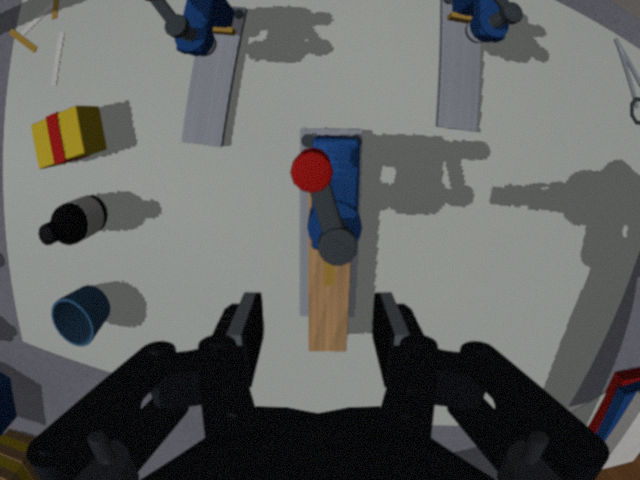

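The knob is at (312,171) over the clamp's far side; the bar lies straight under the arm. I'll check the hub height and the offset to the knob.

```bash
python3 - <<'E'
from h import *
im,d,W=wrist();print(W[240:252:5,332:344:5].round(3).tolist())
go(.6422,.0372,.181,9.5)
E
```

```text
[[[0.596, 0.016, 0.175], [0.596, 0.013, 0.176], [0.597, 0.01, 0.175]], [[0.592, 0.016, 0.175], [0.593, 0.013, 0.176], [0.594, 0.009, 0.176]], [[0.589, 0.015, 0.175], [0.59, 0.012, 0.176], [0.59, 0.009, 0.176]]]
at [0.5885 0.0238 0.259 ] t 12.15 F [ 0.4 -0.6 -0. ] op 0.553
d [0.0556, -0.0037, 0.0778] [-0.0014, 0.0051, 0.0094] rows 1.5
```

>>> carry_out --deltas '[0.03,-0.002,0,0,0,0.005,0.0555,-0.0037,0,0,0,0.009,0.0555,-0.0037,0.03,0,0,0.009,0.0555,-0.0037,0.06,0,0,0.009,0.0555,-0.0037,0.06,0,0,0.009]'

```text
time: 12.78
eef_pos: [0.6401, 0.0368, 0.198]
tcp_rot: [0.997, 0.083, -0.004, -0.001]
contact_force: [-0.0, -0.2, -0.1]
opening: 0.549
finger_force: 0.0
```

```bash
python3 g.py .6422 .0372 .181 9.5
```

```text
at [0.6401 0.0368 0.198 ] t 12.78 F [-0.  -0.2 -0.1] op 0.549
d [0.0022, -0.0, 0.017] [-0.002, 0.0077, -0.0005] rows 0.3
```

>>> carry_out --deltas '[0.001,0,0.009,0,0.004,0,0.002,0,0.017,0,0.007,0,0.002,0,0.017,0,0.007,0]'

```text
time: 13.15
eef_pos: [0.645, 0.0372, 0.1846]
tcp_rot: [0.997, 0.083, 0.003, -0.0]
contact_force: [-0.0, -0.0, 0.9]
opening: 0.551
finger_force: 0.0
```

>>> carry_out --deltas '[0,0,0,0,0,0,0,0,0,0,0,0,0,0,0,0,0,0,0,0,0,0,0,0]' --grip 0 --grip_force 40

```text
time: 13.65
eef_pos: [0.6456, 0.0373, 0.1856]
tcp_rot: [0.997, 0.083, 0.004, -0.0]
contact_force: [-0.6, 1.0, 2.7]
opening: 0.245
finger_force: 39.1
```

```bash
python3 - <<'E'
from h import *
s=ctrl.get_state();print(Ro.from_quat(s["tcp_rot"]).as_matrix().round(4).tolist(),s["eef_pos"],s["contact_force"],s["wrist_torque"],s["opening"])
# circle table in tool axes at yaw psi, from angle a0, centre C
C=np.array([.5924,.0125]);R=Ro.from_quat(s["tcp_rot"]).as_matrix();c=s["eef_pos"][:2]-C
rad=np.hypot(*c);th0=np.arctan2(c[1],c[0]);print("rad",rad,"a",.8+np.radians(9.45)-th0)
for k in range(1,51):
    th=th0-.1*k;w=np.array([.055*(np.cos(th)-np.cos(th0)),.055*(np.sin(th)-np.sin(th0)),-.0006*k])
    if k%5==1: p=np.zeros(3);p=np.array([.055*(np.cos(th+.1)-np.cos(th0)),.055*(np.sin(th+.1)-np.sin(th0)),-.0006*(k-1)]);print()
    print((R.T@(w-p)).round(4).tolist(),end=", ")
E
```

```text
[[0.9862, 0.1651, 0.008], [0.1651, -0.9863, 0.0012], [0.0081, 0.0001, -1.0]] [0.6455501  0.03731768 0.18556447] [-0.57805442  0.98990917  2.70772468] [ 0.09546336  0.09429923 -0.00946378] 0.24476907034852022
rad 0.05865876469579266 a 0.5280854720104105

[0.0012, 0.0054, 0.0006], [0.0019, 0.0108, 0.0012], [0.002, 0.0163, 0.0018], [0.0015, 0.0218, 0.0024], [0.0005, 0.0272, 0.003], 
[-0.0015, 0.0053, 0.0006], [-0.0036, 0.0104, 0.0012], [-0.0061, 0.0153, 0.0018], [-0.0091, 0.0199, 0.0023], [-0.0126, 0.0242, 0.0029], 
[-0.0039, 0.0039, 0.0006], [-0.0081, 0.0074, 0.0011], [-0.0127, 0.0105, 0.0017], [-0.0175, 0.0131, 0.0023], [-0.0226, 0.0152, 0.0028], 
[-0.0053, 0.0016, 0.0006], [-0.0107, 0.0026, 0.0011], [-0.0162, 0.0031, 0.0017], [-0.0217, 0.0031, 0.0022], [-0.0271, 0.0025, 0.0028], 
[-0.0054, -0.0011, 0.0006], [-0.0106, -0.0028, 0.0011], [-0.0157, -0.005, 0.0017], [-0.0205, -0.0077, 0.0022], [-0.025, -0.0108, 0.0028], 
[-0.0042, -0.0036, 0.0006], [-0.008, -0.0076, 0.0011], [-0.0114, -0.0119, 0.0017], [-0.0143, -0.0165, 0.0023], [-0.0168, -0.0215, 0.0029], 
[-0.002, -0.0051, 0.0006], [-0.0034, -0.0104, 0.0012], [-0.0043, -0.0159, 0.0018], [-0.0046, -0.0214, 0.0024], [-0.0044, -0.0269, 0.003], 
[0.0007, -0.0054, 0.0006], [0.002, -0.0108, 0.0012], [0.0039, -0.016, 0.0018], [0.0062, -0.021, 0.0024], [0.009, -0.0257, 0.0031], 
[0.0033, -0.0044, 0.0006], [0.007, -0.0085, 0.0013], [0.011, -0.0122, 0.0019], [0.0155, -0.0154, 0.0025], [0.0202, -0.0182, 0.0032], 
[0.005, -0.0023, 0.0006], [0.0102, -0.0041, 0.0013], [0.0155, -0.0054, 0.0019], [0.021, -0.0061, 0.0026], [0.0265, -0.0063, 0.0032],
```

>>> carry_out --deltas '[0.0012,0.0054,0.0006,0,0,0,0.0019,0.0108,0.0012,0,0,0,0.002,0.0163,0.0018,0,0,0,0.0015,0.0218,0.0024,0,0,0,0.0005,0.0272,0.003,0,0,0]'

```text
time: 14.28
eef_pos: [0.6513, 0.01, 0.1825]
tcp_rot: [0.997, 0.083, 0.005, -0.0]
contact_force: [3.3, 3.8, 3.9]
opening: 0.242
finger_force: 39.6
```

>>> carry_out --deltas '[-0.0015,0.0053,0.0006,0,0,0,-0.0036,0.0104,0.0012,0,0,0,-0.0061,0.0153,0.0018,0,0,0,-0.0091,0.0199,0.0023,0,0,0,-0.0126,0.0242,0.0029,0,0,0]'

```text
time: 14.9
eef_pos: [0.643, -0.0167, 0.1794]
tcp_rot: [0.997, 0.083, 0.005, 0.001]
contact_force: [4.5, 2.9, 4.7]
opening: 0.241
finger_force: 39.5
```

```bash
cat > turn.py <<'E'
from h import *
import sys
s=ctrl.get_state();C=np.array([.5924,.0125]);R=Ro.from_quat(s["tcp_rot"]).as_matrix()
off=R[:2,0]*float(sys.argv[1]) if len(sys.argv)>1 else R[:2,0]*.0034
c=s["eef_pos"][:2]-off-C;th=np.arctan2(c[1],c[0]);F=s["contact_force"]
print("a",(.8+np.radians(9.45)-th)%(2*np.pi),"rad",np.hypot(*c),"z",s["eef_pos"][2],"tan",-F[0]*np.sin(th)+F[1]*np.cos(th),"radial",F[0]*np.cos(th)+F[1]*np.sin(th),"Fz",F[2],"t",s["time"],"R",R[2].round(4))
E
python3 turn.py
```

```text
a 1.5266549998942205 rad 0.055823205846249245 z 0.17940749683262264 tan 4.845343136497401 radial 2.2566879203224817 Fz 4.698726458725758 t 14.9 R [ 0.0107  0.0021 -0.9999]
```

>>> carry_out --deltas '[-0.0039,0.0039,0.0006,0,0,0,-0.0081,0.0074,0.0011,0,0,0,-0.0127,0.0105,0.0017,0,0,0,-0.0175,0.0131,0.0023,0,0,0,-0.0226,0.0152,0.0028,0,0,0]'

```text
time: 15.52
eef_pos: [0.6228, -0.0357, 0.1764]
tcp_rot: [0.997, 0.083, 0.005, 0.001]
contact_force: [4.6, -0.8, 4.6]
opening: 0.244
finger_force: 39.5
```

```bash
python3 turn.py
```

```text
a 2.030114091817844 rad 0.05576951179997051 z 0.1763519830564807 tan 3.677685113405471 radial 2.9058117729345216 Fz 4.629797358860047 t 15.525 R [ 0.0095  0.0029 -1.    ]
```

>>> carry_out --deltas '[-0.0053,0.0016,0.0006,0,0,0,-0.0107,0.0026,0.0011,0,0,0,-0.0162,0.0031,0.0017,0,0,0,-0.0217,0.0031,0.0022,0,0,0,-0.0271,0.0025,0.0028,0,0,0]'

```text
time: 16.15
eef_pos: [0.5958, -0.0424, 0.1732]
tcp_rot: [0.997, 0.083, 0.004, 0.001]
contact_force: [4.3, -2.6, 4.5]
opening: 0.246
finger_force: 39.5
```

```bash
python3 turn.py
```

```text
a 2.535737240889706 rad 0.055503124113891716 z 0.1732309097937345 tan 4.307057293783101 radial 2.5859628062015894 Fz 4.482227607466149 t 16.15 R [ 0.0076  0.0027 -1.    ]
```

>>> carry_out --deltas '[-0.0054,-0.0011,0.0006,0,0,0,-0.0106,-0.0028,0.0011,0,0,0,-0.0157,-0.005,0.0017,0,0,0,-0.0205,-0.0077,0.0022,0,0,0,-0.025,-0.0108,0.0028,0,0,0]'

```text
time: 16.77
eef_pos: [0.5688, -0.0351, 0.1701]
tcp_rot: [0.997, 0.083, 0.003, 0.0]
contact_force: [3.1, -2.6, 5.7]
opening: 0.242
finger_force: 39.7
```

```bash
python3 turn.py
```

```text
a 3.0461276433293127 rad 0.055164876227597345 z 0.1700687978009533 tan 3.9647632858965878 radial 0.7554746176252831 Fz 5.7368057078314605 t 16.775 R [ 0.0063  0.0012 -1.    ]
```

>>> carry_out --deltas '[-0.0042,-0.0036,0.0006,0,0,0,-0.008,-0.0076,0.0011,0,0,0,-0.0114,-0.0119,0.0017,0,0,0,-0.0143,-0.0165,0.0023,0,0,0,-0.0168,-0.0215,0.0029,0,0,0]'

```text
time: 17.4
eef_pos: [0.5494, -0.0164, 0.1672]
tcp_rot: [0.997, 0.083, 0.004, 0.0]
contact_force: [4.4, -3.6, 4.6]
opening: 0.244
finger_force: 39.6
```

```bash
python3 turn.py
```

```text
a 3.5411696384664255 rad 0.05490249679002596 z 0.1671881188164337 tan 5.366569020110872 radial -1.7508373793641703 Fz 4.556858833532623 t 17.4 R [ 0.0082  0.0013 -1.    ]
```

>>> carry_out --deltas '[-0.002,-0.0051,0.0006,0,0,0,-0.0034,-0.0104,0.0012,0,0,0,-0.0043,-0.0159,0.0018,0,0,0]'

```text
time: 17.77
eef_pos: [0.5431, -0.002, 0.1656]
tcp_rot: [0.997, 0.083, 0.005, 0.001]
contact_force: [6.3, -6.0, 4.4]
opening: 0.244
finger_force: 39.7
```

```bash
python3 turn.py
```

```text
a 3.827568111411539 rad 0.054740445130384674 z 0.16557077164065664 tan 7.5446733420185 radial -4.426418685571956 Fz 4.425602297239183 t 17.775 R [ 0.0095  0.0032 -0.9999]
```

>>> carry_out --deltas '[-0.0002,-0.004,0.0005,0,0,0,-0.0002,-0.008,0.0009,0,0,0]'

```text
time: 18.02
eef_pos: [0.5417, 0.0053, 0.1648]
tcp_rot: [0.997, 0.083, 0.005, 0.002]
contact_force: [5.0, -7.2, 5.8]
opening: 0.243
finger_force: 39.7
```

```bash
python3 turn.py
```

```text
a 3.9648719474422647 rad 0.05464635656683606 z 0.164776385389201 tan 7.85516346483746 radial -3.935313725591324 Fz 5.768446084225646 t 18.025 R [ 0.0092  0.0042 -0.9999]
```

>>> carry_out --deltas '[0,0,0,0,0,0,0,0,0,0,0,0,0,0,0,0,0,0]' --grip 55

```text
time: 18.4
eef_pos: [0.5394, 0.0073, 0.1627]
tcp_rot: [0.997, 0.083, 0.002, -0.001]
contact_force: [1.1, 0.9, -0.4]
opening: 0.548
finger_force: 0.0
```

>>> carry_out --deltas '[0,0,-0.015,0,0,0,0,0,-0.06,0,0,0,0,0,-0.1,0,0,0,-0.03,0,-0.12,0,0,0,-0.03,0,-0.12,0,0,0]'

```text
time: 19.02
eef_pos: [0.5107, 0.0015, 0.2874]
tcp_rot: [0.997, 0.083, 0.006, 0.0]
contact_force: [0.9, -0.6, 0.4]
opening: 0.552
finger_force: 0.0
```

>>> carry_out --deltas '[0,0.05,0,0,0,0,0,0.1,0,0,0,0,0,0.15,0,0,0,0,0,0.2,0,0,0,0,0,0.2,0,0,0,0]'

```text
time: 19.65
eef_pos: [0.5435, -0.1985, 0.2824]
tcp_rot: [0.997, 0.081, 0.003, -0.001]
contact_force: [0.5, 1.0, 0.7]
opening: 0.551
finger_force: 0.0
```

```bash
python3 - <<'E'
from h import *
a=np.radians(9.45);e=np.array([np.cos(a),np.sin(a)]);n=np.array([-e[1],e[0]]);O=np.array([.5924,.0125])
for c in("top","scene"):
    im,d,W=pts(c);cv2.imwrite(f"pics/f_{c}.png",im[...,::-1])
    q=W[...,:2]-O;u=q@e;v=q@n;z=W[...,2];i=im.astype(int)
    b=(z>.034)&(z<.046)&(abs(v)<.03)&(u>-.19)&(u<-.03)&(i[...,0]>i[...,2]+25)
    print(c,"bar u",np.percentile(u[b],[.3,1,3]),"v",np.percentile(v[b],[2,98]),b.sum())
    r=(i[...,0]>i[...,1]+70)&(z>.17)&(np.hypot(u,v)<.08);t=r&(z>np.nanpercentile(z[r],95)-.005)
    if r.sum():
        k=np.array([u[t].mean(),v[t].mean()]);print("knob",k,np.hypot(*k),"a",(.8-np.arctan2(k[1],k[0]))%6.283,"z",np.median(z[t]))
    f=np.load(c+".npz")["W"];
A=cv2.imread("pics/f_top.png")[120:400,120:500];B=cv2.imread("pics/f_scene.png")[190:400,240:525]
cv2.imwrite("pics/fin.png",cv2.hconcat([A,cv2.resize(B,(380,280))]))
E
```

```text
top bar u [-0.17158489 -0.17055801 -0.16805093] v [-0.02277607  0.0193653 ] 1236
knob [-5.55840859e-02  8.28076530e-05] 0.055584147541929856 a 3.94289711799603 z 0.19440250464302067
scene bar u [-0.17136108 -0.1699827  -0.16674567] v [-0.02089982  0.0209928 ] 888
knob [-0.0522201   0.00180443] 0.05225126610611821 a 3.975947885473479 z 0.19494762422916245
```

View pics/fin.png

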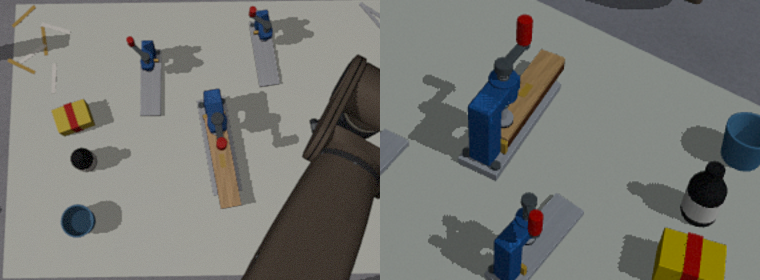

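The bar is home: its near end is at u = -0.1715 m (nominal -0.172), and it is straight, with the pad down on it. The knob is over the bar at about 3.95 rad, the bystanders haven't moved, and the robot is clear.

```bash
python3 -c "
from plant import ctrl
print(ctrl.sign_off())"
```

```text
the job is handed in; nothing more can be done
None
```

The bar is home against the stop, light layer up and straight under the pad, snugged to roughly 26–31 N by feel at the knob and released; the ink, cup and carton were left alone, and the job was handed in at about 20 s.

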